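Load the spectrometer's disc slot through the gate

ROBOT

A 6-joint arm with a two-finger parallel gripper is mounted at the origin on a cart in front of the work surface, level with it; the furniture and walls round the work are solid. World frame = base frame: x ahead of the robot, y to its left, z up, the work surface at z = 0. Lengths are in mm, angles in rad, forces in N, time in s.
With the tool pointing down it reaches from about 350 to 850 mm from the base axis. Payload 8.1 kg.
Tool frame: the origin (TCP) lies midway between the tips of the shut fingers; the grasp point (between the pads) lies 19 mm behind it (robot.grasp_offset is the distance from the TCP to the grasp point, in mm); z points along the fingers, y is the line along which they close (so a half turn about z gives the same grasp; the last joint's range is limited). The gripper opens to 93 mm and grips with 3 to 60 N. Pads are 15 mm wide; open, the fingers measure 128 mm over their backs; the gripper's body (75 mm by 188 mm) begins 65 mm behind the grasp point.
Start: joints at [-1.229, 0.13, 1.488, -0, 1.523, -0.085], TCP at [248.396, -546.173, 218.635] pointing down, gripper open.
Joint ranges: [-2.96, 2.96], [-0.89, 2.26], [0.02, 2.5], [-1.34, 4.48], [0, 2.73], [-2.66, 2.66]. Speed limits (rad/s): [2.39, 2.39, 2.79, 3.14, 3.14, 3.14].

INTERFACE

Orientations are given as a unit quaternion [w, x, y, z].
In Python, from rig import robot gives the robot as it stands.
- The arm moves only by the shell command python3 -m crank 'ROWS' [FORCE]. ROWS is JSON, a list of rows, each an object of numbers: "grip": the finger opening in cm, from 0 to 9.3; "x", "y", "z": the shift along the tool's x, y, z in cm; "ax", "ay", "az": the turn, a rotation vector about the tool's x, y, z in degrees. In form: [{"grip": .., "x": .., "y": .., "z": .., "ax": .., "ay": .., "az": ..}, ...]. A call has 1 to 20 rows; each row shifts and turns the commanded pose from where the row before left it, along the tool's axes as they then stand; what a row does not reach is not made up. A row lasts 1/8 s, in which the tool goes at most 62.5 mm and 10.7 degrees, less where a joint would pass 70% of its speed; a pose out of reach is approached as far as the arm can. A call is refused whole if a number of a shift passes 6.25 or a number of a turn 10.7, either way. A call with a gripper value outside its range is refused whole. The fingers move at their own pace and stop on an object; FORCE is the grip in N (left out, the last holds). Time passes only in rows, so rows that do not move let the fingers close. It gives the time, the measured TCP pose, the force, the opening and the grip force at its end, in the units of the state.
- robot.get_state(): the state, without advancing time (a new reading comes with each control period).
- robot.grab_frame(name): name is "scene" or "top" or "wrist"; returns a dict with "frame" (480x640x3 uint8, red, green, blue), "depth" (480x640 float32, mm along the optical axis (not along the pixel's ray), 0 where there is no reading), "fx", "fy", "cx", "cy" (pixels), "dist_coeffs" ([k1, k2, p1, p2, k3] as OpenCV has them; the pictures are not rectified), "world_from_camera" (4x4, takes a point from camera to world coordinates); the wrist camera has in their place "hand_eye" (4x4, takes a point from camera to tool coordinates, whose origin is the TCP and whose axes are the flange's). Camera axes: x right, y up, looking along -z (the intrinsics and any distortion apply to the point x, -y, -z); pixel columns grow to the right and rows downward; lengths in mm; the calibration is good to about 2 mm. A picture is of the moment at which its call begins: read the wrist's pose just before it.
- robot.hand_in(): hands the job in; it is judged then, once.
The state is a dict: "t": time; "joint_pos": joint angles; "qd": joint speeds; "effort": joint torques, N m; "tcp_pos": TCP position; "eef_rot": TCP orientation; "ft_force": force on the tool from outside, world axes, zero at the start; "wrist_torque": the same for the moment, N m; "grip_width": finger opening in mm; "grasp_force": force on a finger pad.
Only numpy, scipy, OpenCV 4.12 (cv2) and the standard library are available. Lean on these libraries where they do the work, as an engineer would, in place of code of your own. Each camera call takes 0.05 s, during which the arm holds its last target. There are 200 camera calls.

TASK

Load the three sample discs for the spectrometer by pushing them with the fingertips, never lifting them: slide them one at a time across the grey tray and through the narrow gate until each has dropped over the sill and lies flat in the slot. The blue-rimmed reference disc goes first, so that it lies innermost and is measured first; the red and the sand-coloured sample follow in either order. Then push the black tab of the red shutter across until the gate is fully shut, and leave the vials, the timer and the weighing boats where they stand.

Things in the scene. Friction and masses are not known exactly. Their poses are not given: they have to be found in the camera images.
- loader: fixed loading tray, friction about 0.25 under the discs. Origin on the bench under the gate's sill, on the slot's centre line; x runs level from the deck through the gate along the slot, y to the left of that, z up. Slate-grey deck x = -180 mm to 0, y = +-96 mm inside rim and fences; its surface is 16 mm above the bench, rim and all metal walls end at 26 mm (screw heads 27 mm)
- gate (a point): middle of the sill where the deck ends (tray x = 0), 16 mm above the bench; axes as the tray's. The gate is the 40 mm wide gap (y = +-20 mm) from x = -15 mm to 0. Funnel fences run at 45 degrees from its mouth (x = -16, y = +-22 mm) back to the side rims (x = -86, y = +-92 mm)
- slot_end (a point): middle of the slot's closed end, on its floor, 12 mm above the bench (4 mm below the deck); axes as the tray's. The slot is 40 mm wide and 110 mm long (x = 0 to 110 mm) and takes the three discs in single file with 14 mm to spare; each disc that enters pushes the earlier ones along
- disc_blue: loose round sample disc, 32 mm diameter, 10 mm thick, 30 g: reference disc with blue rim and dark glass face. It starts lying flat, face up, on the deck of the loading tray. Origin: centre of its underside; z axis up out of the face
- disc_red: loose round sample disc, 32 mm diameter, 10 mm thick, 30 g: sample with bare metal rim and brick-red face. It starts lying flat, face up, on the deck of the loading tray. Origin: centre of its underside; z axis up out of the face
- disc_sand: loose round sample disc, 32 mm diameter, 10 mm thick, 30 g: sample with bare metal rim and sand-yellow face. It starts lying flat, face up, on the deck of the loading tray. Origin: centre of its underside; z axis up out of the face
- shutter (a joint): red shutter sliding across the gate in the tray's -y direction: 0 = fully open, 0.042 m = fully shut; starts within 6 mm of open, moves with about 1.2 N and stays where left. When shut its plate fills the gate from x = -11 to -5 mm of the tray, so no disc may stand there
- shutter_tab (a point): centre of the shutter's upright black tab, 16 mm (tray x) by 8 mm (tray y) and 24 mm tall (28 to 52 mm above the bench), 8 mm before the sill; 62 mm to the tray's +y side of the slot's centre line when open, 20 mm when shut
- vial_pink: loose glass vial with red cap and pink contents, 45 mm wide, 79 mm tall; bystander. Origin: centre of its underside
- vial_green: loose glass vial with green cap and contents, 45 mm wide, 79 mm tall; bystander. Origin: centre of its underside
- timer: loose white timer with three coloured keys, 63 mm square, 20 mm tall; bystander. Origin: centre of its underside
- weigh_boats: loose stack of white weighing boats, 60 mm square, 21 mm tall; bystander. Origin: centre of its underside
Things that resemble listed ones, but are neither listed nor needed, are in the scene too. Several things have the shape of the disc_blue; the one meant has the colours described above.

How it is judged:
By the outcome, as a careful person would: the job done as asked, in the order asked, and still so for the second after the job is handed in, with the robot touching nothing.
It also fails if it takes over 58 s, if anything falls off the work surface, if the arm or the gripper's body presses on something with over 40 N, if the wrist force passes 120 N, or if a joint passes its speed limit or range.

## Working session

There is one attempt and no reset: what is moved stays moved. The work goes in short steps, Python scripts to look and compute and a shell command to move; the robot and the scene stay as the last step left them, time stands still between calls to the robot, and variables do not carry over. Pictures are saved under pics/ and viewed, at most 15 in all, crops included, and the job is handed in when it is done.

```bash
mkdir -p pics; ls
cat > h.py <<'E'
import numpy as np, cv2
from rig import robot
def ray(f,uv,z):
    K=np.array([[f['fx'],0,f['cx']],[0,f['fy'],f['cy']],[0,0,1]])
    p=cv2.undistortPoints(np.array(uv,float).reshape(-1,1,2),K,np.array(f['dist_coeffs'],float)).reshape(-1,2)
    d=np.c_[p[:,0],-p[:,1],-np.ones(len(p))]
    T=np.array(f['world_from_camera']) if 'world_from_camera' in f else f['T']
    d=d@T[:3,:3].T; o=T[:3,3]
    return o+d*((z-o[2])/d[:,2])[:,None]
def grab(n):
    s=robot.get_state(); f=robot.grab_frame(n)
    if n=='wrist':
        from scipy.spatial.transform import Rotation as R
        T=np.eye(4); q=s['eef_rot']; T[:3,:3]=R.from_quat([q[1],q[2],q[3],q[0]]).as_matrix(); T[:3,3]=s['tcp_pos']
        f['T']=T@np.array(f['hand_eye'])
    return f
def save(f,n): cv2.imwrite('pics/'+n,cv2.cvtColor(f['frame'],cv2.COLOR_RGB2BGR))
E
python3 - <<'E'
from h import *
f=grab('top'); save(f,'top1.png'); g=grab('scene'); save(g,'scene1.png')
np.save('top1.npy',f,allow_pickle=True)
print(np.round(f['world_from_camera'],3)); s=robot.get_state(); print(s['t'],s['eef_rot'],s['tcp_pos'])
E
```

```text
pics
[[-2.100000e-02  9.870000e-01 -1.570000e-01  4.059640e+02]
 [-1.000000e+00 -1.800000e-02  2.000000e-02  1.087820e+02]
 [ 1.700000e-02  1.570000e-01  9.870000e-01  1.090774e+03]
 [ 0.000000e+00  0.000000e+00  0.000000e+00  1.000000e+00]]
0.1 [-8.33082848e-04  9.77315744e-01  2.11785812e-01 -1.09323506e-04] [ 248.22200576 -545.68779909  217.67397604]
```

View pics/top1.png

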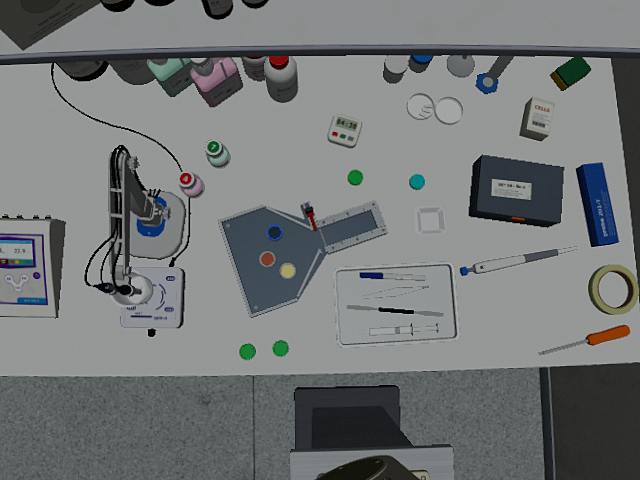

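View pics/scene1.png

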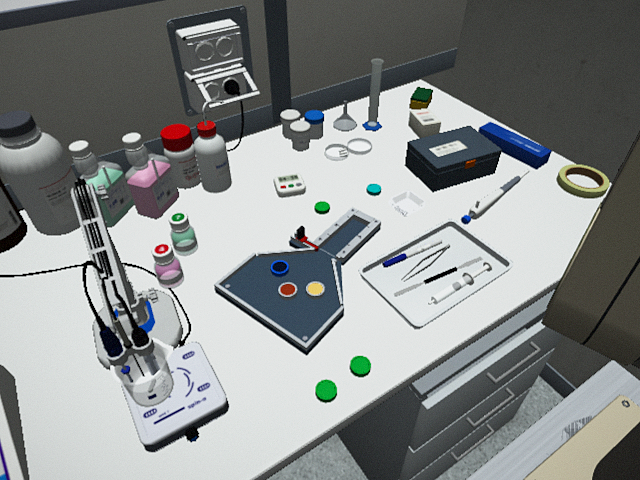

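Run:
```python
from h import *
f=grab('top'); im=f['frame']; hsv=cv2.cvtColor(im,cv2.COLOR_RGB2HSV)
c=im[180:330,205:400]; cv2.imwrite('pics/crop1.png',cv2.cvtColor(cv2.resize(c,None,fx=4,fy=4,interpolation=cv2.INTER_CUBIC),cv2.COLOR_RGB2BGR))
for n,(u,v) in dict(blue=(275,233),red=(267,259),sand=(288,271),deck=(250,270),rim=(236,270),slot=(360,220),tab=(307,207)).items(): print(n,hsv[v,u],im[v,u])
```

```text
blue [110 123  52] [27 35 52]
red [  7 169 122] [122  59  41]
sand [ 27 103 163] [163 157  97]
deck [104  68  86] [63 75 86]
rim [103  14 127] [120 124 127]
slot [103  72  81] [58 71 81]
tab [101  74  55] [39 49 55]
```

View pics/crop1.png

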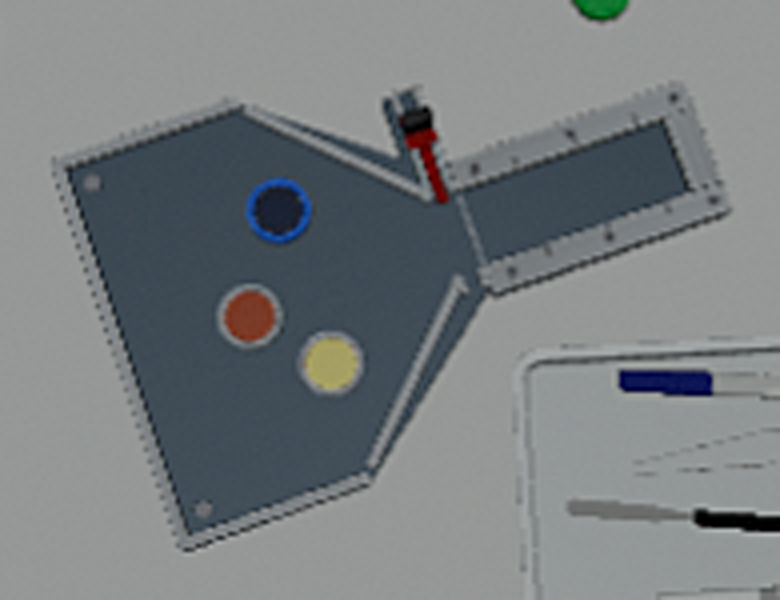

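```bash
cat > m.py <<'E'
from h import *
def tray(): return np.load('tray.npy')  # ox,oy,yaw
def w2t(p):
    a=tray(); c,s=np.cos(a[2]),np.sin(a[2]); return (np.atleast_2d(p)[:,:2]-a[:2])@np.array([[c,-s],[s,c]])
def discs(f,crop=None,z=26):
    hsv=cv2.cvtColor(f['frame'],cv2.COLOR_RGB2HSV); out={}
    for n,lo,hi in (('blue',(106,130,25),(122,255,255)),('red',(2,110,60),(14,215,200)),('sand',(20,60,90),(34,200,255))):
        m=cv2.inRange(hsv,lo,hi); cs,_=cv2.findContours(m,cv2.RETR_EXTERNAL,cv2.CHAIN_APPROX_NONE)
        r=[]
        for k in cs:
            if cv2.contourArea(k)<40: continue
            (u,v),q=cv2.minEnclosingCircle(k)
            if cv2.contourArea(k)<.7*np.pi*q*q: continue
            w=ray(f,[(u,v)],z)[0]; t=w2t(w)[0]
            if -190<t[0]<120 and abs(t[1])<100: r.append((w.round(1)[:2].tolist(),t.round(1).tolist()))
        out[n]=r
    return out
E
python3 - <<'E'
from m import *
f=grab('top')
P=lambda l:np.array(l)/4+[205-.4,180-.4]
s=ray(f,P([(460,195),(483,262)]),16)[:,:2]; e=ray(f,P([(660,120),(690,188)]),12)[:,:2]
b=ray(f,P([(65,165),(187,540)]),26)[:,:2]
S,E_,B=s.mean(0),e.mean(0),b.mean(0)
print(S,E_,B,np.linalg.norm(E_-S),np.linalg.norm(B-S),np.linalg.norm(b[1]-b[0]))
d=E_-B; d/=np.linalg.norm(d); db=b[0]-b[1]
print(np.degrees(np.arctan2(d[1],d[0])),np.degrees(np.arctan2(db[1],db[0]))-90)
yaw=np.arctan2(d[1],d[0]); 
o=(S+(E_-110*d)+(B+182*d))/3; print(o); np.save('tray.npy',[o[0],o[1],yaw])
print(discs(f)); print('tab',ray(f,P([(415,118)]),52),w2t(ray(f,P([(415,118)]),52)))
from scipy.spatial.transform import Rotation as R
q=robot.get_state()['eef_rot']; M=R.from_quat([q[1],q[2],q[3],q[0]]).as_matrix(); print(M.round(2))
print(robot.grab_frame('wrist')['hand_eye'])
E
```

```text
[567.05426986  88.12051634] [603.81925196 -15.50237134] [508.26639268 259.40835163] 109.95165647457553 181.09538099867333 195.1448209696804
-70.8336843474672 -71.9635121451814
[567.59277816  88.00582971]
{'blue': [([576.4, 183.8], [-87.6, 39.7])], 'red': [([524.0, 198.4], [-118.6, -4.9])], 'sand': [([500.4, 158.5], [-88.7, -40.3])]}
tab [[616.43650533 115.15653282  52.        ]] [[-9.6097755  55.05018236]]
[[ 0.91  0.41 -0.  ]
 [ 0.41 -0.91  0.  ]
 [ 0.   -0.   -1.  ]]
[[-9.49466892e-04  9.62990597e-01  2.69533316e-01  7.46762533e+01]
 [ 9.99999436e-01  1.04261397e-03 -2.02428016e-04  1.05142561e+00]
 [-4.75955476e-04  2.69532971e-01 -9.62991044e-01 -1.66136058e+02]
 [ 0.00000000e+00  0.00000000e+00  0.00000000e+00  1.00000000e+00]]
```

```bash
python3 -m crank '[{"grip":0,"az":5.5},{"grip":0,"x":3.05,"y":-3.47},{"grip":0,"x":3.05,"y":-3.47},{"grip":0,"x":3.05,"y":-3.47},{"grip":0,"x":3.05,"y":-3.47},{"grip":0,"x":3.05,"y":-3.47},{"grip":0,"x":3.05,"y":-3.47},{"grip":0,"x":3.05,"y":-3.47},{"grip":0,"x":3.05,"y":-3.47},{"grip":0,"x":3.05,"y":-3.47},{"grip":0,"x":3.05,"y":-3.47,"z":0.9},{"grip":0,"x":3.05,"y":-3.47,"z":0.9},{"grip":0,"x":3.05,"y":-3.47,"z":0.9},{"grip":0,"x":3.05,"y":-3.47,"z":0.9},{"grip":0,"x":3.05,"y":-3.47,"z":0.9},{"grip":0,"x":3.05,"y":-3.47,"z":0.9},{"grip":0,"x":3.05,"y":-3.47,"z":0.9},{"grip":0},{"grip":0}]'
python3 - <<'E'
from m import *
f=grab('wrist'); save(f,'w1.png'); s=robot.get_state(); print(s['t'],s['tcp_pos'],w2t(s['tcp_pos']),s['ft_force'],s['grip_width'])
print(discs(f)); print(f['fx'],f['T'].round(3))
E
```

```text
0.3 [ 248.33109196 -545.99105263  218.28662931] [[ 494.03690151 -509.71326355]] [ 0.10708252 -1.07383428 -0.25342085] 93.05921799016065
{'blue': [], 'red': [], 'sand': []}
384.94324594162345 [[ 4.13000e-01  8.77000e-01  2.46000e-01  3.16796e+02]
 [-9.11000e-01  3.98000e-01  1.11000e-01 -5.16101e+02]
 [-0.00000e+00 -2.69000e-01  9.63000e-01  3.84285e+02]
 [ 0.00000e+00  0.00000e+00  0.00000e+00  1.00000e+00]]invalid input at $[0]: expected keys grip, x, y, z, ax, ay, az
```

View pics/w1.png

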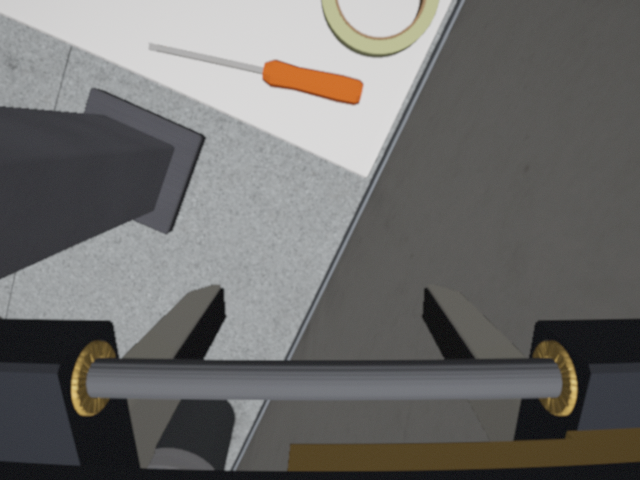

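The call was refused, since every row needs all seven keys. The view shows only the bench edge and the open fingers at (220,290) and (425,290).

```bash
python3 -m crank '[{"grip":0,"x":0,"y":0,"z":0,"ax":0,"ay":0,"az":5.5},{"grip":0,"x":3.05,"y":-3.47,"z":0,"ax":0,"ay":0,"az":0},{"grip":0,"x":3.05,"y":-3.47,"z":0,"ax":0,"ay":0,"az":0},{"grip":0,"x":3.05,"y":-3.47,"z":0,"ax":0,"ay":0,"az":0},{"grip":0,"x":3.05,"y":-3.47,"z":0,"ax":0,"ay":0,"az":0},{"grip":0,"x":3.05,"y":-3.47,"z":0,"ax":0,"ay":0,"az":0},{"grip":0,"x":3.05,"y":-3.47,"z":0,"ax":0,"ay":0,"az":0},{"grip":0,"x":3.05,"y":-3.47,"z":0,"ax":0,"ay":0,"az":0},{"grip":0,"x":3.05,"y":-3.47,"z":0,"ax":0,"ay":0,"az":0},{"grip":0,"x":3.05,"y":-3.47,"z":0,"ax":0,"ay":0,"az":0},{"grip":0,"x":3.05,"y":-3.47,"z":0.9,"ax":0,"ay":0,"az":0},{"grip":0,"x":3.05,"y":-3.47,"z":0.9,"ax":0,"ay":0,"az":0},{"grip":0,"x":3.05,"y":-3.47,"z":0.9,"ax":0,"ay":0,"az":0},{"grip":0,"x":3.05,"y":-3.47,"z":0.9,"ax":0,"ay":0,"az":0},{"grip":0,"x":3.05,"y":-3.47,"z":0.9,"ax":0,"ay":0,"az":0},{"grip":0,"x":3.05,"y":-3.47,"z":0.9,"ax":0,"ay":0,"az":0},{"grip":0,"x":3.05,"y":-3.47,"z":0.9,"ax":0,"ay":0,"az":0},{"grip":0,"x":0,"y":0,"z":0,"ax":0,"ay":0,"az":0}]'
python3 - <<'E'
from m import *
f=grab('wrist'); save(f,'w2.png'); s=robot.get_state(); print(s['t'],s['tcp_pos'],w2t(s['tcp_pos']),s['ft_force'],s['grip_width'])
print(discs(f));
E
```

```text
t: 2.55
tcp_pos: [529.4, 140.0, 154.4]
eef_rot: [-0.0, 0.986, 0.166, -0.001]
ft_force: [-1.0, 0.1, 0.5]
grip_width: 0.6
grasp_force: 0.0
2.6 [529.2372391  138.47220114 154.86806352] [[-60.26155797 -19.66078974]] [-0.00883123  0.09469916  0.28669695] 0.5196627698050312
{'blue': [([577.2, 181.7], [-85.4, 39.8])], 'red': [([524.2, 196.4], [-116.6, -5.4])], 'sand': [([500.0, 156.6], [-87.0, -41.4])]}
```

View pics/w2.png

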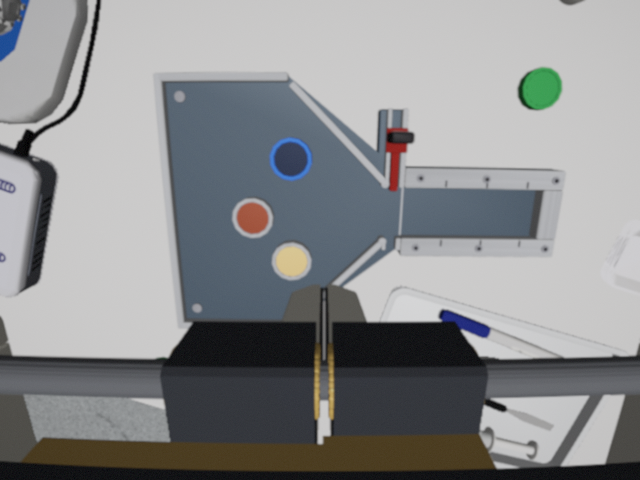

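Run:
```python
from m import *
f=grab('wrist')
c=f['frame'][90:290,340:580]; cv2.imwrite('pics/w2c.png',cv2.cvtColor(cv2.resize(c,None,fx=3,fy=3,interpolation=cv2.INTER_CUBIC),cv2.COLOR_RGB2BGR)); np.save('w2.npy',f,allow_pickle=True)
```

```text
(no output)
```

View pics/w2c.png

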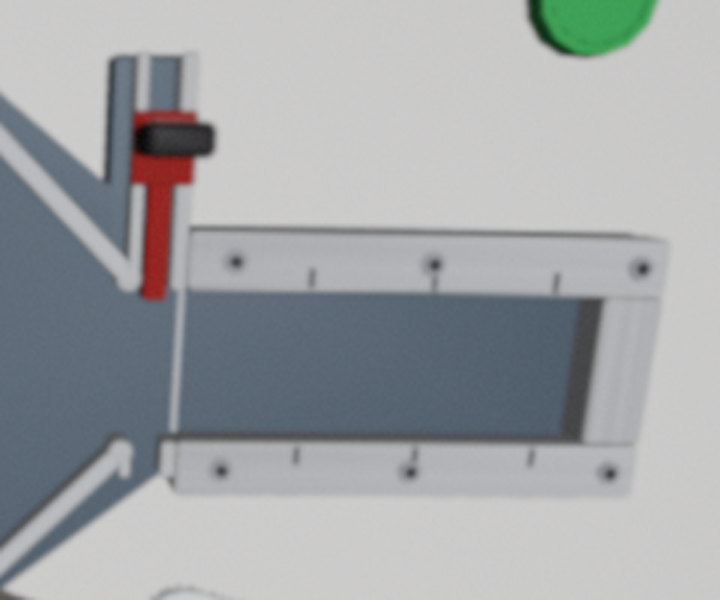

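Run:
```python
from m import *
f=np.load('w2.npy',allow_pickle=True).item()
P=lambda l:np.array(l)/3+[340-.33,90-.33]
up=ray(f,P([(190,290),(600,298)]),26)[:,:2]; lo=ray(f,P([(180,441),(585,442)]),26)[:,:2]
sl=ray(f,P([(180,330),(174,420)]),16)[:,:2]
en=ray(f,P([(604,300),(585,440)]),26)[:,:2]
for n,p in (('up',up),('lo',lo),('sill',sl),('end',en),('plate',ray(f,P([(155,298)]),26)),('tab',ray(f,P([(180,138)]),52))): print(n,w2t(p).round(1).tolist())
m=(up+lo)/2; d=m[1]-m[0]; print(np.degrees(np.arctan2(d[1],d[0])))
q=robot.get_state()['eef_rot'];print(np.degrees(2*np.arctan2(q[2],q[1]))-90)
```

```text
up [[1.7, 18.3], [109.3, 16.7]]
lo [[1.1, -21.6], [110.8, -22.0]]
sill [[1.6, 6.4], [1.2, -18.3]]
end [[110.4, 16.1], [110.7, -21.5]]
plate [[-7.2, 16.2]]
tab [[-7.6, 55.8]]
-71.37132005532507
-70.97710556106937
```

Run:
```python
from m import *
a=tray(); y=np.radians(-71.3); c,s=np.cos(a[2]),np.sin(a[2])
o=a[:2]+1.2*np.array([c,s])-1.6*np.array([-s,c]); np.save('tray.npy',[o[0],o[1],y]); print(o)
f=np.load('w2.npy',allow_pickle=True).item(); print(discs(f)); st=robot.get_state(); print(w2t(st['tcp_pos']),st['tcp_pos'],st['joint_pos'])
```

```text
[566.47544055  86.34704803]
{'blue': [([577.3, 181.8], [-87.0, 40.9])], 'red': [([524.4, 196.5], [-117.8, -4.6])], 'sand': [([500.5, 156.7], [-87.8, -39.9])]}
[[-60.37831089 -18.80820043]] [529.30204897 137.50785127 155.30991639] [ 1.60685035e-01  2.66385447e-02  1.71409199e+00 -4.00260505e-04
  1.40181119e+00  1.39953672e+00]
```

```bash
python3 -m crank '[{"grip":0,"x":4.17,"y":-2.82,"z":0,"ax":0,"ay":0,"az":0},{"grip":0,"x":4.17,"y":-2.82,"z":0,"ax":0,"ay":0,"az":0},{"grip":0,"x":0,"y":0,"z":2,"ax":0,"ay":0,"az":9.6},{"grip":0,"x":0,"y":0,"z":2,"ax":0,"ay":0,"az":9.6},{"grip":0,"x":0,"y":0,"z":2,"ax":0,"ay":0,"az":9.6},{"grip":0,"x":0,"y":0,"z":2,"ax":0,"ay":0,"az":9.6},{"grip":0,"x":0,"y":0,"z":3.5,"ax":0,"ay":0,"az":0},{"grip":0,"x":0,"y":0,"z":0,"ax":0,"ay":0,"az":0}]'
cat >> m.py <<'E'
def st():
    s=robot.get_state(); q=s['eef_rot']; print('t',round(s['t'],2),'tray',w2t(s['tcp_pos'])[0].round(1),'z',round(s['tcp_pos'][2],1),'yaw',round(np.degrees(2*np.arctan2(q[2],q[1]))-90+71.3,1),'F',np.round(s['ft_force'],1))
E
python3 -c "from m import *;st()"
```

```text
t: 3.65
tcp_pos: [587.7, 215.7, 37.9]
eef_rot: [0.001, 0.986, -0.17, -0.003]
ft_force: [-0.1, 0.1, 0.0]
grip_width: 0.7
grasp_force: 0.0
t 3.65 tray [-115.8   61.6] z 37.9 yaw -38.2 F [-0.1  0.1  0. ]
```

```bash
python3 -m crank '[{"grip":0,"x":0,"y":-0.4,"z":0.9,"ax":0,"ay":0,"az":0},{"grip":0,"x":0,"y":0,"z":1.0,"ax":0,"ay":0,"az":0},{"grip":0,"x":0,"y":0.9,"z":0,"ax":0,"ay":0,"az":0},{"grip":0,"x":0,"y":0.9,"z":0,"ax":0,"ay":0,"az":0},{"grip":0,"x":0,"y":0.9,"z":0,"ax":0,"ay":0,"az":0},{"grip":0,"x":0,"y":0.9,"z":0,"ax":0,"ay":0,"az":0},{"grip":0,"x":0,"y":0.9,"z":0,"ax":0,"ay":0,"az":0},{"grip":0,"x":0,"y":0.9,"z":0,"ax":0,"ay":0,"az":0},{"grip":0,"x":0,"y":0.9,"z":0,"ax":0,"ay":0,"az":0},{"grip":0,"x":0,"y":0.9,"z":0,"ax":0,"ay":0,"az":0},{"grip":0,"x":0,"y":0,"z":0,"ax":0,"ay":0,"az":0}]'
python3 - <<'E'
from m import *
st(); f=grab('wrist'); save(f,'w3.png'); print(discs(f)); print(discs(grab('top')))
E
```

```text
t: 5.03
tcp_pos: [567.2, 153.1, 21.5]
eef_rot: [0.0, 0.986, -0.169, -0.0]
ft_force: [-0.1, -0.8, -0.2]
grip_width: 0.5
grasp_force: 0.0
t 5.03 tray [-62.9  22.1] z 21.5 yaw -38.2 F [-0.1 -0.8 -0.2]
{'blue': [], 'red': [], 'sand': []}
{'blue': [], 'red': [([524.0, 198.4], [-119.8, -4.3])], 'sand': [([500.4, 158.5], [-89.6, -39.5])]}
```

View pics/w3.png

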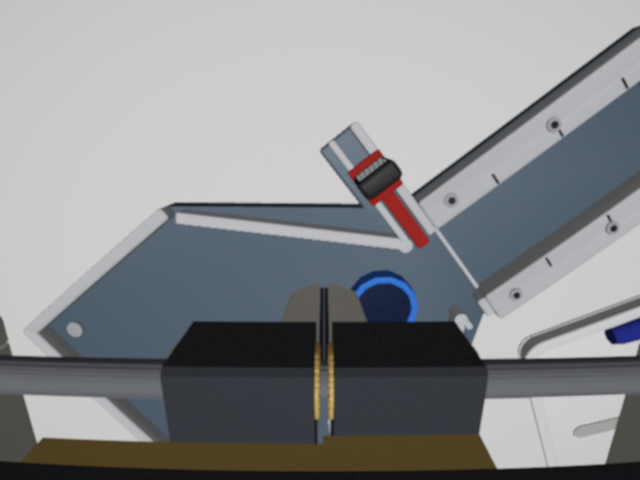

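```bash
python3 -m crank '[{"grip":0,"x":0,"y":-0.6,"z":0,"ax":0,"ay":0,"az":0},{"grip":0,"x":0,"y":0,"z":-5,"ax":0,"ay":0,"az":0},{"grip":0,"x":0,"y":0,"z":-2,"ax":0,"ay":0,"az":-9.6},{"grip":0,"x":0,"y":0,"z":0,"ax":0,"ay":0,"az":-9.6},{"grip":0,"x":0,"y":0,"z":0,"ax":0,"ay":0,"az":-9.6},{"grip":0,"x":0,"y":0,"z":0,"ax":0,"ay":0,"az":-9.4},{"grip":0,"x":-3,"y":-1.2,"z":0,"ax":0,"ay":0,"az":0},{"grip":0,"x":0,"y":0,"z":0,"ax":0,"ay":0,"az":0}]'
python3 - <<'E'
from m import *
st(); f=grab('wrist'); save(f,'w4.png'); print(discs(f)); print(discs(grab('top')))
E
```

```text
t: 6.12
tcp_pos: [535.6, 161.8, 91.0]
eef_rot: [-0.0, 0.987, 0.163, -0.001]
ft_force: [-0.3, 0.1, 0.4]
grip_width: 0.5
grasp_force: 0.0
t 6.12 tray [-81.4  -5.1] z 91.0 yaw 0.1 F [-0.3  0.1  0.4]
{'blue': [([558.3, 127.4], [-41.5, 5.4])], 'red': [([524.7, 196.8], [-118.0, -4.2])], 'sand': []}
{'blue': [], 'red': [], 'sand': [([500.4, 158.5], [-89.6, -39.5])]}
```

```bash
python3 -m crank '[{"grip":0,"x":1.96,"y":0.9,"z":0,"ax":0,"ay":0,"az":0},{"grip":0,"x":0,"y":0,"z":2.2,"ax":0,"ay":0,"az":8.5},{"grip":0,"x":0,"y":0,"z":2.2,"ax":0,"ay":0,"az":8.5},{"grip":0,"x":0,"y":0,"z":1.5,"ax":0,"ay":0,"az":0},{"grip":0,"x":0,"y":0,"z":0,"ax":0,"ay":0,"az":0}]'
python3 -c "from m import *;st()"
```

```text
t: 6.85
tcp_pos: [558.0, 158.7, 31.3]
eef_rot: [0.0, 1.0, 0.017, -0.001]
ft_force: [-0.1, -0.0, 0.3]
grip_width: 0.2
grasp_force: 0.0
t 6.85 tray [-71.3  15.2] z 31.3 yaw -16.8 F [-0.1 -0.   0.3]
```

```bash
python3 -m crank '[{"grip":0,"x":0,"y":0,"z":1.25,"ax":0,"ay":0,"az":0},{"grip":0,"x":0,"y":1,"z":0,"ax":0,"ay":0,"az":0},{"grip":0,"x":0,"y":1,"z":0,"ax":0,"ay":0,"az":0},{"grip":0,"x":0,"y":0.9,"z":0,"ax":0,"ay":0,"az":0},{"grip":0,"x":0,"y":0,"z":0,"ax":0,"ay":0,"az":0},{"grip":0,"x":0,"y":-0.8,"z":0,"ax":0,"ay":0,"az":0},{"grip":0,"x":0,"y":0,"z":-3,"ax":0,"ay":0,"az":0},{"grip":0,"x":0,"y":0,"z":-3,"ax":0,"ay":0,"az":-8.4},{"grip":0,"x":-1,"y":0,"z":0,"ax":0,"ay":0,"az":-8.4},{"grip":0,"x":0,"y":0,"z":0,"ax":0,"ay":0,"az":0}]'
python3 - <<'E'
from m import *
st(); f=grab('wrist'); save(f,'w5.png'); print(discs(f)); print(discs(grab('top')))
E
```

```text
t: 8.1
tcp_pos: [549.3, 136.9, 80.5]
eef_rot: [-0.0, 0.987, 0.161, 0.0]
ft_force: [-0.7, -0.5, 0.2]
grip_width: 0.2
grasp_force: 0.0
t 8.1 tray [-53.4  -0.1] z 80.5 yaw -0.2 F [-0.7 -0.5  0.2]
{'blue': [([559.2, 100.3], [-15.5, -2.4])], 'red': [([524.8, 196.6], [-117.8, -4.2])], 'sand': []}
{'blue': [], 'red': [], 'sand': [([500.4, 158.5], [-89.6, -39.5])]}
```

View pics/w5.png

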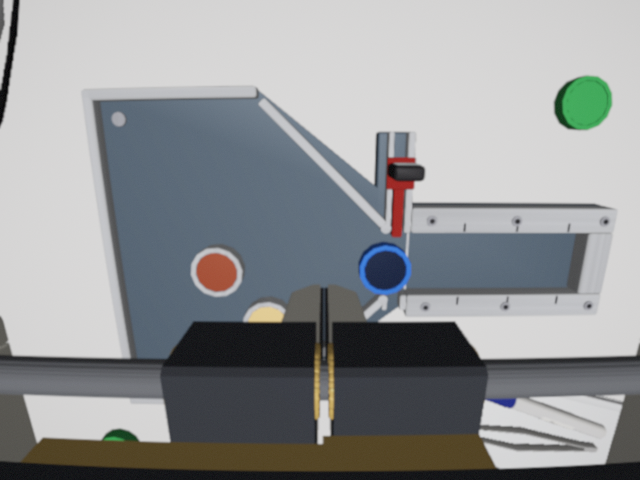

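```bash
python3 -m crank '[{"grip":0,"x":-0.2,"y":0,"z":3,"ax":0,"ay":0,"az":0},{"grip":0,"x":0,"y":0,"z":2.8,"ax":0,"ay":0,"az":0},{"grip":0,"x":0,"y":0,"z":0.4,"ax":0,"ay":0,"az":0},{"grip":0,"x":0,"y":0.9,"z":0,"ax":0,"ay":0,"az":0},{"grip":0,"x":0,"y":0.9,"z":0,"ax":0,"ay":0,"az":0},{"grip":0,"x":0,"y":0.9,"z":0,"ax":0,"ay":0,"az":0},{"grip":0,"x":0,"y":0.9,"z":0,"ax":0,"ay":0,"az":0},{"grip":0,"x":0,"y":0.9,"z":0,"ax":0,"ay":0,"az":0},{"grip":0,"x":0,"y":0.8,"z":0,"ax":0,"ay":0,"az":0},{"grip":0,"x":0,"y":0,"z":0,"ax":0,"ay":0,"az":0}]'
python3 - <<'E'
from m import *
st(); f=grab('wrist'); save(f,'w6.png'); print(discs(f)); f=grab('scene'); print(discs(f)); c=f['frame'][190:360,200:400]; cv2.imwrite('pics/s2.png',cv2.cvtColor(cv2.resize(c,None,fx=3,fy=3),cv2.COLOR_RGB2BGR))
E
```

```text
t: 9.45
tcp_pos: [564.7, 84.6, 18.2]
eef_rot: [0.0, 0.987, 0.161, 0.0]
ft_force: [1.1, -0.3, 0.9]
grip_width: 0.3
grasp_force: 0.0
t 9.45 tray [ 1.1 -2.2] z 18.2 yaw -0.2 F [ 1.1 -0.3  0.9]
{'blue': [], 'red': [([524.0, 196.8], [-118.3, -4.8])], 'sand': []}
{'blue': [], 'red': [], 'sand': [([498.4, 159.0], [-90.6, -41.2])]}
```

```bash
python3 -m crank '[{"grip":0,"x":0,"y":-0.5,"z":0,"ax":0,"ay":0,"az":0},{"grip":0,"x":0,"y":0,"z":-3,"ax":0,"ay":0,"az":0},{"grip":0,"x":0,"y":-3,"z":-3,"ax":0,"ay":0,"az":0},{"grip":0,"x":0,"y":-3,"z":0,"ax":0,"ay":0,"az":0},{"grip":0,"x":0,"y":-3,"z":0,"ax":0,"ay":0,"az":0},{"grip":0,"x":0,"y":-3,"z":0,"ax":0,"ay":0,"az":0},{"grip":0,"x":0,"y":-2.5,"z":0,"ax":0,"ay":0,"az":0},{"grip":0,"x":0,"y":0,"z":0,"ax":0,"ay":0,"az":0}]'
python3 - <<'E'
from m import *
st(); f=grab('wrist'); save(f,'w7.png'); print(discs(f)); print(discs(f,z=22)['blue'])
E
```

```text
t: 10.55
tcp_pos: [515.8, 229.4, 78.1]
eef_rot: [-0.0, 0.987, 0.163, -0.0]
ft_force: [0.5, -0.6, 0.3]
grip_width: 0.3
grasp_force: 0.0
t 10.55 tray [-151.7   -2.1] z 78.1 yaw 0.0 F [ 0.5 -0.6  0.3]
{'blue': [([573.0, 64.4], [22.8, -0.9])], 'red': [([524.2, 196.4], [-117.7, -4.7])], 'sand': []}
[([572.7, 61.0], [26.0, -2.2])]
```

View pics/w7.png

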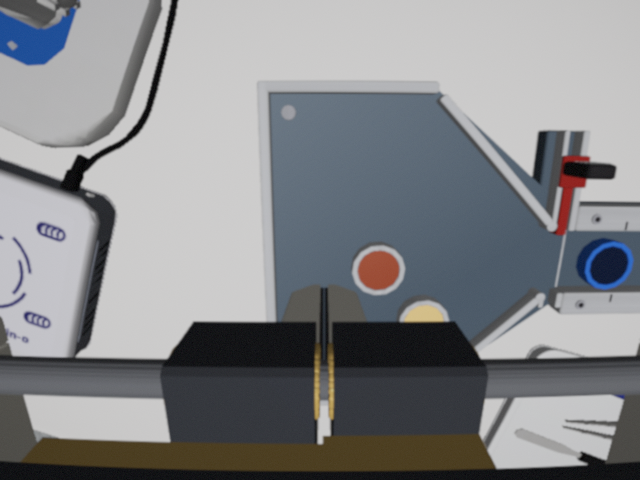

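```bash
python3 -m crank '[{"grip":0,"x":-0.2,"y":0,"z":3,"ax":0,"ay":0,"az":0},{"grip":0,"x":0,"y":0,"z":3,"ax":0,"ay":0,"az":0},{"grip":0,"x":0,"y":0,"z":0,"ax":0,"ay":0,"az":0},{"grip":0,"x":0.03,"y":1.15,"z":0,"ax":0,"ay":0,"az":0},{"grip":0,"x":0.03,"y":1.15,"z":0,"ax":0,"ay":0,"az":0},{"grip":0,"x":0.03,"y":1.15,"z":0,"ax":0,"ay":0,"az":0},{"grip":0,"x":0.03,"y":1.15,"z":0,"ax":0,"ay":0,"az":0},{"grip":0,"x":0.03,"y":1.15,"z":0,"ax":0,"ay":0,"az":0},{"grip":0,"x":0.03,"y":1.15,"z":0,"ax":0,"ay":0,"az":0},{"grip":0,"x":0.03,"y":1.15,"z":0,"ax":0,"ay":0,"az":0},{"grip":0,"x":0.03,"y":1.15,"z":0,"ax":0,"ay":0,"az":0},{"grip":0,"x":0.03,"y":1.15,"z":0,"ax":0,"ay":0,"az":0},{"grip":0,"x":0,"y":0,"z":0,"ax":0,"ay":0,"az":0}]'
python3 - <<'E'
from m import *
st(); f=grab('wrist'); save(f,'w8.png'); print(discs(f))
E
```

```text
t: 12.22
tcp_pos: [550.7, 128.7, 18.1]
eef_rot: [0.0, 0.987, 0.161, 0.0]
ft_force: [-0.0, 0.2, -0.9]
grip_width: 0.9
grasp_force: 0.0
t 12.22 tray [-45.2  -1.4] z 18.1 yaw -0.2 F [-0.   0.2 -0.9]
{'blue': [([575.2, 62.7], [25.2, 0.7])], 'red': [], 'sand': []}
```

View pics/w8.png

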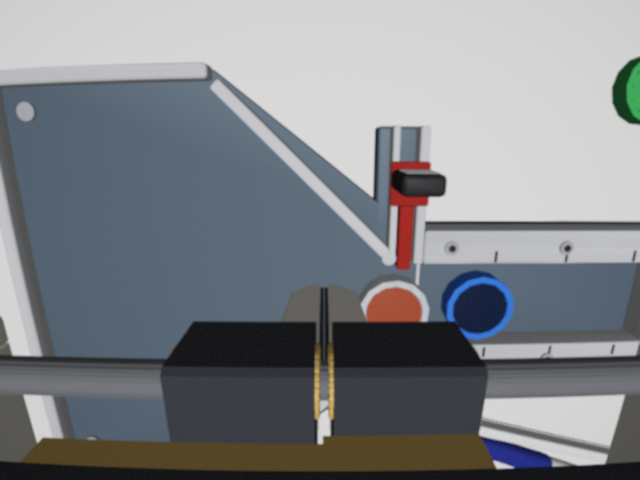

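```bash
python3 -m crank '[{"grip":0,"x":0,"y":0.95,"z":0,"ax":0,"ay":0,"az":0},{"grip":0,"x":0,"y":0.95,"z":0,"ax":0,"ay":0,"az":0},{"grip":0,"x":0,"y":0.95,"z":0,"ax":0,"ay":0,"az":0},{"grip":0,"x":0,"y":0.95,"z":0,"ax":0,"ay":0,"az":0},{"grip":0,"x":0,"y":0.8,"z":0,"ax":0,"ay":0,"az":0},{"grip":0,"x":0,"y":0,"z":0,"ax":0,"ay":0,"az":0}]'
python3 -c "from m import *;st()"
python3 -m crank '[{"grip":0,"x":0,"y":-0.5,"z":0,"ax":0,"ay":0,"az":0},{"grip":0,"x":0,"y":0,"z":-3,"ax":0,"ay":0,"az":0},{"grip":0,"x":0,"y":-3,"z":-3.5,"ax":0,"ay":0,"az":0},{"grip":0,"x":-1.8,"y":-2.8,"z":0,"ax":0,"ay":0,"az":0},{"grip":0,"x":-1.8,"y":-2.8,"z":0,"ax":0,"ay":0,"az":0},{"grip":0,"x":-1.8,"y":-2.8,"z":0,"ax":0,"ay":0,"az":0},{"grip":0,"x":0,"y":0,"z":0,"ax":0,"ay":0,"az":-10},{"grip":0,"x":0,"y":0,"z":0,"ax":0,"ay":0,"az":-10},{"grip":0,"x":0,"y":0,"z":0,"ax":0,"ay":0,"az":-10},{"grip":0,"x":0,"y":0,"z":0,"ax":0,"ay":0,"az":0}]'
python3 - <<'E'
from m import *
st(); f=grab('wrist'); save(f,'w9.png'); print(discs(f),discs(f,z=22)); print(discs(grab('scene'),z=22))
E
```

```text
t: 13.02
tcp_pos: [565.2, 85.3, 18.1]
eef_rot: [0.0, 0.987, 0.161, 0.0]
ft_force: [-0.0, 0.1, -0.2]
grip_width: 0.3
grasp_force: 0.0
t 13.03 tray [ 0.6 -1.6] z 18.1 yaw -0.2 F [-0.   0.1 -0.2]
t: 14.28
tcp_pos: [475.6, 182.1, 83.1]
eef_rot: [-0.0, 0.912, 0.411, -0.0]
ft_force: [-0.8, -0.5, 0.2]
grip_width: 0.6
grasp_force: 0.0
t 14.28 tray [-119.9  -55.4] z 83.1 yaw 29.8 F [-0.8 -0.5  0.2]
{'blue': [([580.6, 36.0], [52.3, -2.7])], 'red': [([571.1, 61.7], [24.8, -3.5])], 'sand': [([500.3, 157.2], [-88.4, -39.9])]} {'blue': [([581.6, 32.3], [56.0, -3.0])], 'red': [([571.9, 58.6], [28.1, -3.7])], 'sand': [([499.9, 155.8], [-87.1, -40.8])]}
{'blue': [], 'red': [], 'sand': []}
```

View pics/w9.png

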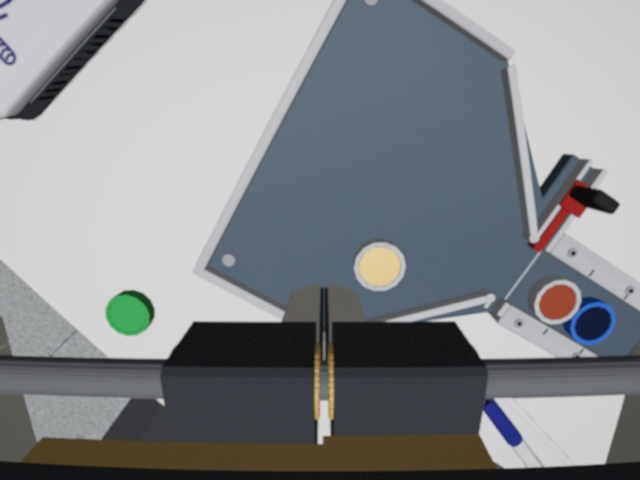

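```bash
cat >> m.py <<'E'
def heights(f):
    K=np.array([[f['fx'],0,f['cx']],[0,f['fy'],f['cy']],[0,0,1]]); hsv=cv2.cvtColor(f['frame'],cv2.COLOR_RGB2HSV)
    v,u=np.mgrid[:480,:640]; p=cv2.undistortPoints(np.c_[u.ravel(),v.ravel()].astype(float).reshape(-1,1,2),K,np.array(f['dist_coeffs'],float)).reshape(-1,2)
    d=f['depth'].ravel(); T=f['T'] if 'T' in f else np.array(f['world_from_camera'])
    X=np.c_[p[:,0]*d,-p[:,1]*d,-d]@T[:3,:3].T+T[:3,3]; t=w2t(X)
    for n,lo,hi in (('blue',(106,130,25),(122,255,255)),('red',(2,110,60),(14,215,200)),('sand',(20,60,90),(34,200,255))):
        m=(cv2.inRange(hsv,lo,hi).ravel()>0)&(d>0)&(t[:,0]>-180)&(t[:,0]<110)&(abs(t[:,1])<90)
        if m.sum()<50: print(n,'none'); continue
        A=np.c_[t[m],np.ones(m.sum())]; c=np.linalg.lstsq(A,X[m,2],rcond=None)[0]
        print(n,'center',t[m].mean(0).round(1),'z',X[m,2].mean().round(1),'slope deg',np.degrees(np.arctan(c[:2])).round(1),'x range',np.percentile(t[m,0],[1,99]).round(1))
    m=(d>0)&(t[:,0]>80)&(t[:,0]<100)&(abs(t[:,1])<10); print('slotfloor z',np.median(X[m,2]) if m.any() else None)
    m=(d>0)&(abs(t[:,0]+60)<10)&(abs(t[:,1]-10)<10); print('deck z',np.median(X[m,2]) if m.any() else None)
E
python3 - <<'E'
from m import *
heights(grab('wrist'))
E
```

```text
blue center [59.4 -3.3] z 21.3 slope deg [-1.8 -0.6] x range [45.1 83.8]
red center [26.4 -1.5] z 22.1 slope deg [-3.1  4.3] x range [-13.5  39.3]
sand center [-104.7  -36.2] z 84.8 slope deg [-72.9  31.4] x range [-136.6  -76.9]
slotfloor z 12.277400627189891
deck z 16.181860562686737
```

```bash
python3 -m crank '[{"grip":0,"x":-0.2,"y":0,"z":3.2,"ax":0,"ay":0,"az":0},{"grip":0,"x":0,"y":0,"z":3.3,"ax":0,"ay":0,"az":0},{"grip":0,"x":0,"y":0,"z":0,"ax":0,"ay":0,"az":0},{"grip":0,"x":0,"y":1.05,"z":0,"ax":0,"ay":0,"az":0},{"grip":0,"x":0,"y":1.05,"z":0,"ax":0,"ay":0,"az":0},{"grip":0,"x":0,"y":1.05,"z":0,"ax":0,"ay":0,"az":0},{"grip":0,"x":0,"y":1.05,"z":0,"ax":0,"ay":0,"az":0},{"grip":0,"x":0,"y":1.05,"z":0,"ax":0,"ay":0,"az":0},{"grip":0,"x":0,"y":1.05,"z":0,"ax":0,"ay":0,"az":0},{"grip":0,"x":0,"y":1.05,"z":0,"ax":0,"ay":0,"az":0},{"grip":0,"x":0,"y":1.05,"z":0,"ax":0,"ay":0,"az":0},{"grip":0,"x":0,"y":0,"z":0,"ax":0,"ay":0,"az":0},{"grip":0,"x":0,"y":-0.7,"z":0,"ax":0,"ay":0,"az":0},{"grip":0,"x":0,"y":0,"z":-3,"ax":0,"ay":0,"az":0},{"grip":0,"x":0,"y":0,"z":-3,"ax":0,"ay":0,"az":10},{"grip":0,"x":0,"y":0,"z":0,"ax":0,"ay":0,"az":10},{"grip":0,"x":1,"y":-0.4,"z":0,"ax":0,"ay":0,"az":10},{"grip":0,"x":0.5,"y":0,"z":0,"ax":0,"ay":0,"az":0},{"grip":0,"x":0,"y":0,"z":0,"ax":0,"ay":0,"az":0}]'
python3 - <<'E'
from m import *
st(); f=grab('wrist'); save(f,'w10.png'); print(discs(f),discs(f,z=22))
E
```

```text
t: 16.8
tcp_pos: [543.7, 139.3, 77.9]
eef_rot: [0.0, 0.987, 0.164, -0.0]
ft_force: [-0.6, -1.0, 0.5]
grip_width: 0.6
grasp_force: 0.0
t 16.8 tray [-57.5  -4.6] z 77.9 yaw 0.1 F [-0.6 -1.   0.5]
{'blue': [([584.0, 32.5], [56.6, -0.7])], 'red': [([572.9, 60.3], [26.7, -2.2])], 'sand': [([562.2, 102.6], [-16.8, 1.2])]} {'blue': [([583.4, 30.1], [58.7, -2.0])], 'red': [([572.2, 58.5], [28.2, -3.6])], 'sand': [([561.3, 101.5], [-16.0, -0.1])]}
```

```bash
python3 -m crank '[{"grip":0,"x":0.5,"y":0,"z":3,"ax":0,"ay":0,"az":0},{"grip":0,"x":0,"y":0,"z":3,"ax":0,"ay":0,"az":0},{"grip":0,"x":0,"y":0,"z":0,"ax":0,"ay":0,"az":0},{"grip":0,"x":0,"y":0.95,"z":0,"ax":0,"ay":0,"az":0},{"grip":0,"x":0,"y":0.95,"z":0,"ax":0,"ay":0,"az":0},{"grip":0,"x":0,"y":0.95,"z":0,"ax":0,"ay":0,"az":0},{"grip":0,"x":0,"y":0.95,"z":0,"ax":0,"ay":0,"az":0},{"grip":0,"x":0,"y":0.95,"z":0,"ax":0,"ay":0,"az":0},{"grip":0,"x":0,"y":0.9,"z":0,"ax":0,"ay":0,"az":0},{"grip":0,"x":0,"y":0,"z":0,"ax":0,"ay":0,"az":0}]'
python3 -c "from m import *;st()"
python3 -m crank '[{"grip":0,"x":0,"y":-0.5,"z":0,"ax":0,"ay":0,"az":0},{"grip":0,"x":0,"y":0,"z":-3,"ax":0,"ay":0,"az":0},{"grip":0,"x":0,"y":-4,"z":-4,"ax":0,"ay":0,"az":0},{"grip":0,"x":0,"y":-4,"z":0,"ax":0,"ay":0,"az":0},{"grip":0,"x":0,"y":0,"z":0,"ax":0,"ay":0,"az":0}]'
python3 - <<'E'
from m import *
st(); f=grab('wrist'); save(f,'w11.png'); print(discs(f),discs(f,z=22)); heights(f)
E
```

```text
t: 18.1
tcp_pos: [566.9, 86.3, 18.1]
eef_rot: [0.0, 0.987, 0.161, 0.0]
ft_force: [-0.3, 0.9, -0.6]
grip_width: 0.4
grasp_force: 0.0
t 18.1 tray [0.1 0.4] z 18.1 yaw -0.2 F [-0.3  0.9 -0.6]
t: 18.73
tcp_pos: [538.8, 170.6, 88.8]
eef_rot: [-0.0, 0.987, 0.163, 0.0]
ft_force: [0.0, 0.4, -0.6]
grip_width: 0.6
grasp_force: 0.0
t 18.73 tray [-88.7   0.8] z 88.8 yaw 0.1 F [ 0.   0.4 -0.6]
{'blue': [([592.7, 3.9], [86.5, -1.6])], 'red': [([582.0, 31.3], [57.1, -2.9])], 'sand': [([577.6, 62.7], [26.0, 3.0])]} {'blue': [([592.4, 0.6], [89.6, -3.0])], 'red': [([581.5, 28.5], [59.6, -4.3])], 'sand': [([577.1, 60.4], [28.0, 1.7])]}
blue center [90.7 -3.1] z 21.3 slope deg [ 0.3 -3.2] x range [ 76.4 108.9]
red center [57.8 -3.2] z 21.9 slope deg [-2.9  2.5] x range [-10.4  70.7]
sand center [-18.4  13.2] z 89.7 slope deg [-52.9  27.6] x range [-93.   39.1]
slotfloor z 21.59691544601847
deck z 16.188169080523068
```

View pics/w11.png

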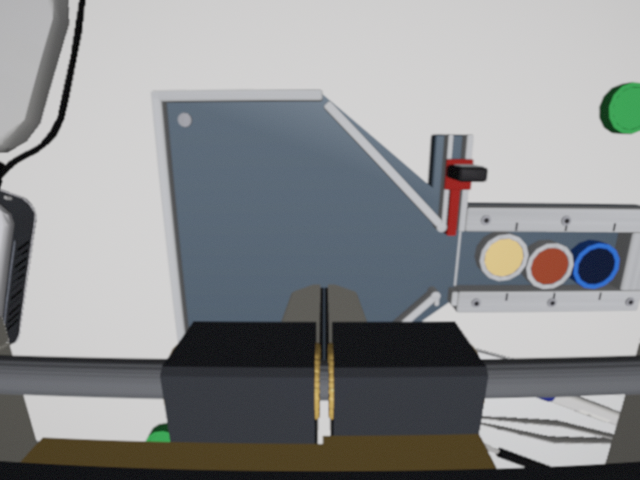

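```bash
python3 -m crank '[{"grip":0,"x":3.85,"y":4.05,"z":0,"ax":0,"ay":0,"az":0},{"grip":0,"x":3.9,"y":4.05,"z":0,"ax":0,"ay":0,"az":0},{"grip":0,"x":0,"y":0,"z":0,"ax":0,"ay":0,"az":0},{"grip":0,"x":0,"y":0,"z":2.7,"ax":0,"ay":0,"az":0},{"grip":0,"x":0,"y":0,"z":2.7,"ax":0,"ay":0,"az":0},{"grip":0,"x":0,"y":0,"z":0,"ax":0,"ay":0,"az":0}]'
python3 -c "from m import *;st()"
```

```text
t: 19.52
tcp_pos: [635.5, 115.1, 30.8]
eef_rot: [-0.0, 0.987, 0.161, -0.003]
ft_force: [-0.1, -0.6, -0.2]
grip_width: 0.8
grasp_force: 0.0
t 19.52 tray [-5.1 74.6] z 30.8 yaw -0.2 F [-0.1 -0.6 -0.2]
```

```bash
python3 -m crank '[{"grip":0,"x":0,"y":-0.3,"z":-0.4,"ax":0,"ay":0,"az":0},{"grip":0,"x":-0.8,"y":0,"z":0,"ax":0,"ay":0,"az":0},{"grip":0,"x":-0.8,"y":0,"z":0,"ax":0,"ay":0,"az":0},{"grip":0,"x":-0.8,"y":0,"z":0,"ax":0,"ay":0,"az":0},{"grip":0,"x":-0.8,"y":0,"z":0,"ax":0,"ay":0,"az":0},{"grip":0,"x":-0.8,"y":0,"z":0,"ax":0,"ay":0,"az":0},{"grip":0,"x":0,"y":0,"z":0,"ax":0,"ay":0,"az":0}]'
python3 -c "from m import *;st()"
python3 -m crank '[{"grip":0,"x":-0.2,"y":0,"z":0,"ax":0,"ay":0,"az":0},{"grip":0,"x":0,"y":0,"z":0,"ax":0,"ay":0,"az":0}]'
```

```text
t: 20.4
tcp_pos: [599.0, 105.3, 37.8]
eef_rot: [-0.0, 0.987, 0.161, -0.001]
ft_force: [0.4, 0.2, 1.7]
grip_width: 0.3
grasp_force: 0.0
t 20.4 tray [-7.5 36.9] z 37.8 yaw -0.2 F [0.4 0.2 1.7]
t: 20.65
tcp_pos: [597.9, 104.9, 38.0]
eef_rot: [0.0, 0.987, 0.161, -0.0]
ft_force: [0.3, -0.3, 0.6]
grip_width: 0.7
grasp_force: 0.0
```

```bash
python3 -m crank '[{"grip":0,"x":-0.2,"y":0,"z":0,"ax":0,"ay":0,"az":0},{"grip":0,"x":-0.2,"y":0,"z":0,"ax":0,"ay":0,"az":0},{"grip":0,"x":0,"y":0,"z":0,"ax":0,"ay":0,"az":0}]'
python3 - <<'E'
from m import *
st(); f=grab('wrist'); save(f,'w12.png')
E
python3 -m crank '[{"grip":0,"x":-0.15,"y":0,"z":0,"ax":0,"ay":0,"az":0},{"grip":0,"x":0,"y":0,"z":0,"ax":0,"ay":0,"az":0}]'
python3 -c "from m import *;st()"
```

```text
t: 21.02
tcp_pos: [595.4, 104.1, 38.6]
eef_rot: [-0.0, 0.987, 0.161, 0.001]
ft_force: [5.3, 2.5, -2.4]
grip_width: 0.6
grasp_force: 2.9
t 21.02 tray [-7.5 33.1] z 38.6 yaw -0.1 F [ 5.3  2.5 -2.4]
t: 21.32
tcp_pos: [595.4, 104.0, 39.1]
eef_rot: [-0.0, 0.987, 0.161, 0.003]
ft_force: [10.6, 4.0, -5.7]
grip_width: 0.4
grasp_force: 5.4
t 21.32 tray [-7.4 33. ] z 39.1 yaw -0.1 F [10.6  4.  -5.7]
```

```bash
python3 -m crank '[{"grip":0,"x":0.6,"y":0,"z":0,"ax":0,"ay":0,"az":0},{"grip":0,"x":0.6,"y":0,"z":0,"ax":0,"ay":0,"az":0},{"grip":0,"x":0,"y":0,"z":-4,"ax":0,"ay":0,"az":0},{"grip":0,"x":-2,"y":-4,"z":-4,"ax":0,"ay":0,"az":0},{"grip":0,"x":-4,"y":-4,"z":0,"ax":0,"ay":0,"az":0},{"grip":0,"x":0,"y":0,"z":0,"ax":0,"ay":0,"az":0}]'
python3 - <<'E'
from m import *
st(); f=grab('wrist'); c=f['frame'][90:330,320:640]; cv2.imwrite('pics/w13.png',cv2.cvtColor(cv2.resize(c,None,fx=2.4,fy=2.4,interpolation=cv2.INTER_CUBIC),cv2.COLOR_RGB2BGR)); np.save('w13.npy',f,allow_pickle=True)
print(discs(f,z=22))
E
```

```text
t: 22.08
tcp_pos: [518.4, 165.2, 117.3]
eef_rot: [-0.0, 0.987, 0.163, -0.002]
ft_force: [0.6, -0.9, -0.2]
grip_width: 0.3
grasp_force: 0.0
t 22.07 tray [-90.1 -20.3] z 117.3 yaw 0.0 F [ 0.6 -0.9 -0.2]
{'blue': [([592.6, 0.5], [89.7, -2.8])], 'red': [([582.2, 28.9], [59.5, -3.5])], 'sand': [([577.6, 60.7], [27.9, 2.3])]}
```

View pics/w13.png

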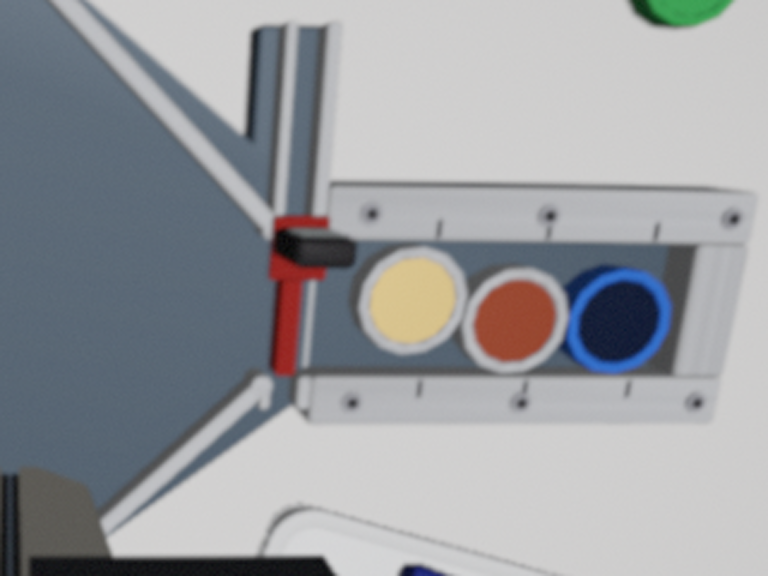

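Run:
```python
from m import *
f=np.load('w13.npy',allow_pickle=True).item()
P=lambda u,v:[(u/2.4+320-.3,v/2.4+90-.3)]
print(w2t(ray(f,P(285,375),26)),'wall',w2t(ray(f,P(312,376),26)),'tab',w2t(ray(f,P(318,240),52)))
```

```text
[[ -8.8800024  -19.15243043]] wall [[ -0.90284842 -19.46226492]] tab [[-11.3538723   23.71588204]]
```

```bash
python3 -c "from rig import robot; print(robot.hand_in())"
```

```text
the job is handed in; nothing more can be done
None
```

The job is handed in: the discs lie flat in the slot in the order blue (innermost), red, sand. The shutter was pushed to its stop and the last picture shows the gate shut. It took about 22 s of the 58 s, and the vials, timer and weighing boats were not touched.

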